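Put the tractor gearbox into third

ROBOT

A 6-joint arm with a two-finger parallel gripper is mounted at the origin on the work surface. World frame = base frame: x ahead of the robot, y to its left, z up, the work surface at z = 0. Lengths are in m, angles in rad, forces in N, time in s.
With the tool pointing down it reaches from about 0.35 to 0.725 m from the base axis. Payload 4.3 kg.
Tool frame: the origin (TCP) lies at the very end of the fingers, on their centre line; the grasp point (between the pads) lies manip.tcp_to_grasp behind it (manip.tcp_to_grasp is the distance from the TCP to the grasp point, in m); x points along the fingers, y is the direction in which the jaws open and shut, and the axes are right-handed (so a half turn about x gives the same grasp; the last joint's range is limited). The gripper opens to 85 mm and grips with 20 to 120 N. Pads are 22 mm wide; open, the fingers measure 114 mm over their backs; the gripper's body (76 mm by 85 mm) begins 54 mm behind the grasp point. The pads swing forward as they close: fully open they stand 13 mm farther back than shut.
Start: joints at [-1.23, 0.377, 0.081, 1.274, 0, 1.46], TCP at [0.251, -0.518, 0.195] pointing down, gripper open.
Joint ranges: [-2.72, 2.72], [-0.84, 1.66], [-1.02, 1.22], [-1.77, 2.12], [-1.37, 1.28], [-3.14, 3.14]. Speed limits (rad/s): [2.57, 2.57, 3.14, 3.14, 3.14, 3.14].

INTERFACE

Orientations are given as a rotation vector (axis times angle).
In Python, from bench import manip gives the robot as it stands.
- The arm moves only by the tool jog_arm, never from a script. Its argument "moves" is a list of rows, each a list of 3 entries, a list of its own where there are three numbers: the opening in per cent of the stroke, from 0 (shut) to 100 (fully open), then the shift along the tool's x, y, z in units of 25 mm (1.0 is 25 mm), then the turn, a rotation vector about the tool's x, y, z in units of 6 degrees (1.0 is 6 degrees). A call has exactly 5 rows; each row shifts and turns the commanded pose from where the row before left it, along the tool's axes as they then stand; what a row does not reach is not made up. A row lasts 1/8 s, in which the tool goes at most 62.5 mm and 10.7 degrees, less where a joint would pass 70% of its speed; a pose out of reach is approached as far as the arm can. A call is refused whole if a number of a shift passes 1 or a number of a turn 1, either way. A call with a gripper value outside its range is refused whole. The fingers move at their own pace and stop on an object; the grip force is fixed at half the most. Time passes only in rows, so rows that do not move let the fingers close, or fill a call up. It gives the time, the measured TCP pose, the force and the opening at its end, in the units of the state.
- manip.state(): the state, without advancing time (a new reading comes with each control period).
- manip.snapshot(name): name is "scene" or "top"; returns the picture (400x640x3 uint8, red, green, blue); there is no depth.
- manip.camera_info(name): a dict with "K" (3x3 intrinsics, pixels), "dist_coeffs" ([k1, k2, p1, p2, k3] as OpenCV has them; the pictures are not rectified), "world_to_cam" (4x4, takes a point from world to camera coordinates). Camera axes: x right, y down, z forward; pixel columns grow to the right and rows downward; lengths in m; the calibration is good to about 2 mm. A picture is of the moment at which its call begins. camera_info takes no time and is no camera call.
- manip.close_job(): hands the job in, once; it reports no verdict.
Trained networks look in the newest picture that a camera, given by its name, has taken for a name from the list of things; names that differ only in an ending like _2 or _b are one class to them, and where a whole thing is asked for, a point or a joint stands for the part that bears it (a point fixed in the world has none). Each returns a list of dicts, best first, with "conf" (0 to 1); they miss things now and then, are a little off and sometimes report something else, mostly with a low value. They report only what shows in the picture. A call takes as long as a camera call.
- manip.boxes_of(target, camera): "box" ([left, top, right, bottom] in pixels, round what is visible of it).
- manip.mark_of(target, camera): "at" ([row, column] in pixels: a listed point, or the origin of a listed thing).
The state is a dict: "time": time; "joints": joint angles; "dq": joint speeds; "effort": joint torques, N m; "position": TCP position; "orientation": TCP orientation; "ft_force": force on the tool from outside, world axes, zero at the start; "moment": the same for the moment, N m; "width": finger opening in m.
Only numpy, scipy, OpenCV 4.12 (cv2) and the standard library are available. Lean on these libraries where they do the work, as an engineer would, in place of code of your own. Each camera call takes 0.05 s, during which the arm holds its last target.

TASK

The gearbox on the bench has to be in third for its bench check; its gear lever stands somewhere in the reverse/first lane of the H-gate (in gear or between). Push it through neutral and across into third, the slot with three black dots, fully home, then take the hand away. Push with the outside of the fingers, never taking the lever between them and without forcing it, and leave the plug, can, spare gear and spanner where they are.

Things in the scene. Friction and masses are not known exactly. Their poses are not given: they have to be found in the camera images.
- gearbox: Walk-behind tractor gearbox, grey-green casting fixed on two timber bearers. Origin on the bench straight under the lever's pivot; x along the box to the flanged clutch shaft, y left, z up. Casting x -100 to 150 (shaft end 211), y +-70 (hexagonal axle stubs at x -42 reach y +-130), top cover at z 127 mm. The gate's shift turret stands on it, centred over the origin.
- gate (a point): Centre of the upper face of the aluminium gate plate (128 x 100 mm), 171 mm above the gearbox's origin, same axes. H of 17 mm slots: neutral cross slot along y at x = 0, lanes along x at y = +-16 mm. Slot ends: reverse +x +y (red bar), first -x +y (one black dot), second +x -y (two dots), third -x -y (three dots).
- slot_third (a point): Point on the gate's upper face where the shank's axis passes when the lever is home in third: (-24, -16, 0) mm from gate. The three black dots, 8 mm across, lie in a row across the plate 22 mm farther to -x.
- foreaft (a joint): Fore-and-aft angle s of the gear lever, rad. 0 = neutral, positive = leaning to the gearbox's +x (reverse, second), negative = to -x (first, third). Stops at +-0.37, fully home in a gear. Beyond about +-0.06 it moves only in a lane. Stays where it is left: friction, about 5 N at the knob moves it; no spring.
- crossways (a joint): Sideways angle c of the gear lever, rad. Positive = leaning to the gearbox's +y: reverse/first lane at about +0.26, second/third lane at -0.26 (stops at +-0.265, about 0.04 of inward play in a lane). It crosses only in neutral (foreaft within about +-0.06). Stays where it is left: friction, about 4 N at the knob.
- lever_knob (a point): Centre of the black ball knob, 42 mm across, on a 12 mm steel shank. It lies 155 mm x (sin s, cos s sin c, cos s cos c) from the ball pivot, in the gearbox's axes; the pivot is on the gearbox's z axis 108 mm above the bench, so the upright knob's centre is 263 mm up. The point's z runs along the shank, away from the pivot.
- filler_plug: Loose brass hexagon plug, 24 mm across, 26 mm tall, standing on the top cover beside the open filler neck. Origin under its centre. Leave alone.
- spray_can: Green and white spray can, 65 mm across, 193 mm tall, standing to the left of the gearbox (its +y side). Origin under its centre. Leave alone.
- spare_gear: Loose steel gear wheel lying flat to the right of the gearbox (its -y side), 92 mm across, 21 mm thick. Origin under its centre. Leave alone.
- spanner: Steel spanner, 190 mm long, lying flat on the bench across the -x end of the gearbox. Leave alone.

How it is judged:
At the end, for the whole second after the job is handed in: The lever is at rest home in third: foreaft below -0.33 rad (stop at -0.37), crossways below -0.2 rad; plug, can, spare gear and spanner each within 15 mm of where they were (value of joint foreaft below -0.33 rad and value of joint crossways below -0.2 rad and velocity of joint foreaft between -0.05 and 0.05 rad/s and distance of each of filler_plug, spray_can, spare_gear, spanner from where it was at the start of the episode below 0.015 m); the robot touches nothing.
It fails at once if the lever is taken between the fingers (grasp point within 10 mm of the lever's axis) (x of the grasp point in the frame of lever_knob between -0.01 and 0.01 m and y of the grasp point in the frame of lever_knob between -0.01 and 0.01 m and z of the grasp point in the frame of lever_knob between -0.1 and 0.034 m).
It fails at once if the lever is forced or squeezed: more than 40 N between fingers and gearbox or lever (contact force between the fingers and gearbox above 40 N).
It fails at once if the plug, can, spare gear or spanner is moved or lifted by more than 15 mm (distance of any of filler_plug, spray_can, spare_gear, spanner from where it was at the start of the episode above 0.015 m).
It also fails if it takes over 58 s, if anything falls off the work surface, if the arm or the gripper's body presses on something with over 40 N, if the wrist force passes 120 N, or if a joint passes its speed limit or range.

## Working session

There is one attempt and no reset: what is moved stays moved. The work goes in short steps, Python scripts to look and compute and a tool call to move; the robot and the scene stay as the last step left them, time stands still between calls to the robot, and variables do not carry over. Pictures are saved under pics/ and viewed, and the job is handed in when it is done.

Besides the shell and the picture viewer there is one more tool, called after "Request:" by a JSON object that holds its "op" and its "data". jog_arm: Moves the arm, as the interface text tells. Its arguments: {"type":"object","properties":{"moves":{"type":"array"}},"required":["moves"]}

```bash
mkdir -p pics; ls
python3 - <<'E'
from bench import manip
import cv2,numpy as np
print(manip.state()); print(manip.tcp_to_grasp)
for n in("scene","top"):
    cv2.imwrite(f"pics/{n}0.png",manip.snapshot(n)[:,:,::-1])
    i=manip.camera_info(n);print(n,i)
    for t in("gate","slot_third","lever_knob","gearbox","filler_plug","spray_can","spare_gear","spanner"):
        print(t,[(np.round(d["at"]),round(d["conf"],2)) for d in manip.mark_of(t,n)[:2]])
print(manip.state()["time"])
E
```

```text
pics
{'time': 0.0, 'joints': array([-1.23031403e+00,  3.78074851e-01,  7.96300432e-02,  1.27442428e+00,
       -8.99399869e-06,  1.46051444e+00]), 'dq': array([ 4.21500519e-04, -1.60995749e-04, -7.53363615e-04, -8.67706620e-04,
        2.26155438e-05, -2.98233377e-04]), 'effort': array([-1.52681310e-03, -4.63605809e+01,  2.69876683e+01,  2.09874019e-02,
       -3.90353416e-04, -9.05720981e-06]), 'position': array([ 0.25026405, -0.51685794,  0.19435585]), 'orientation': array([ 1.97182907,  0.45423529, -1.97232878]), 'ft_force': array([ 0.59005726, -0.72966717, -0.1379957 ]), 'moment': array([ 0.02233737, -0.03162857,  0.01501002]), 'width': 0.08557163400954748}
0.0187
scene {'K': array([[465.71342519,   0.        , 320.05828864],
       [  0.        , 465.71342519, 196.89243078],
       [  0.        ,   0.        ,   1.        ]]), 'dist_coeffs': array([-0.0347949,  0.       ,  0.       ,  0.       ,  0.       ]), 'world_to_cam': array([[-0.59139557,  0.80636939,  0.00443693,  0.30728063],
       [ 0.49600999,  0.36810357, -0.78643109, -0.15817507],
       [-0.63578721, -0.4628911 , 
[... 625 characters left out ...]
04343956,  0.        ,  0.        ,  0.        ,  0.        ]), 'world_to_cam': array([[ 0.01646718, -0.99946591,  0.02822651,  0.02056982],
       [-0.99240575, -0.01977958, -0.12140676,  0.60974887],
       [ 0.12190023, -0.02601292, -0.99220142,  1.13910736],
       [ 0.        ,  0.        ,  0.        ,  1.        ]])}
gate [(array([222., 314.]), 0.9)]
slot_third [(array([232., 320.]), 0.61), (array([184., 251.]), 0.39)]
lever_knob [(array([210., 298.]), 0.74)]
gearbox [(array([225., 313.]), 0.56)]
filler_plug [(array([169., 320.]), 0.38)]
spray_can [(array([187., 254.]), 0.55)]
spare_gear [(array([230., 387.]), 0.82), (array([290., 295.]), 0.7)]
spanner [(array([292., 296.]), 0.9)]
0.9
```

View pics/scene0.png

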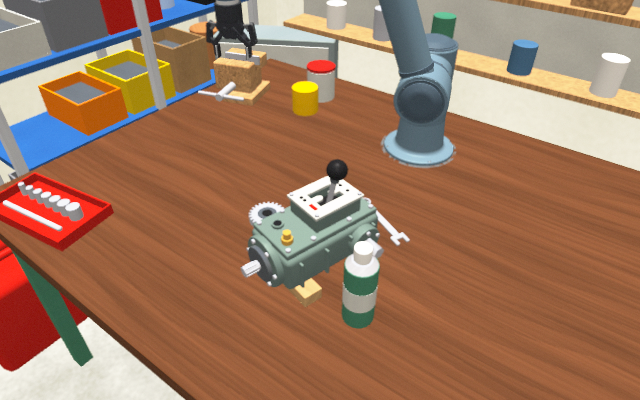

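View pics/top0.png

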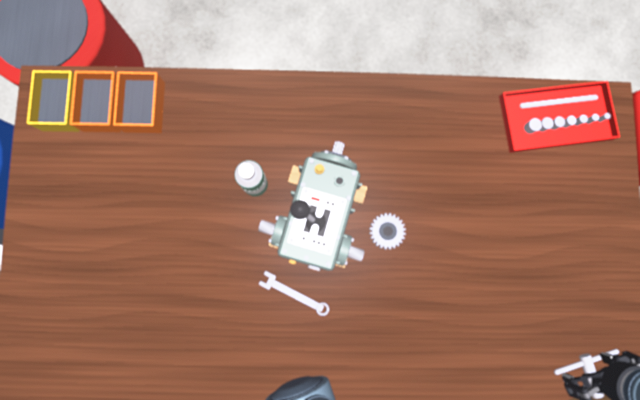

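Run:
```python
import cv2
a=cv2.imread("pics/top0.png");cv2.imwrite("pics/topz.png",cv2.resize(a[130:330,220:420],None,fx=3,fy=3,interpolation=2)[:600])
a=cv2.imread("pics/scene0.png");cv2.imwrite("pics/scz.png",cv2.resize(a[120:320,220:420],None,fx=3,fy=3,interpolation=2)[:600])
```

```text
(no output)
```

View pics/topz.png

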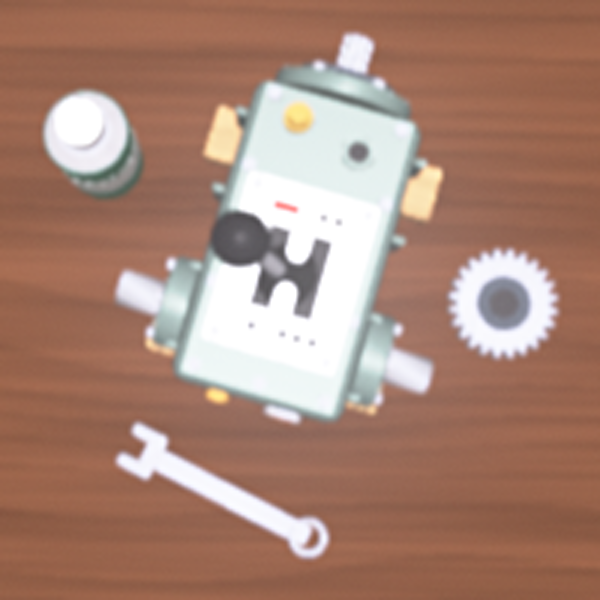

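View pics/scz.png

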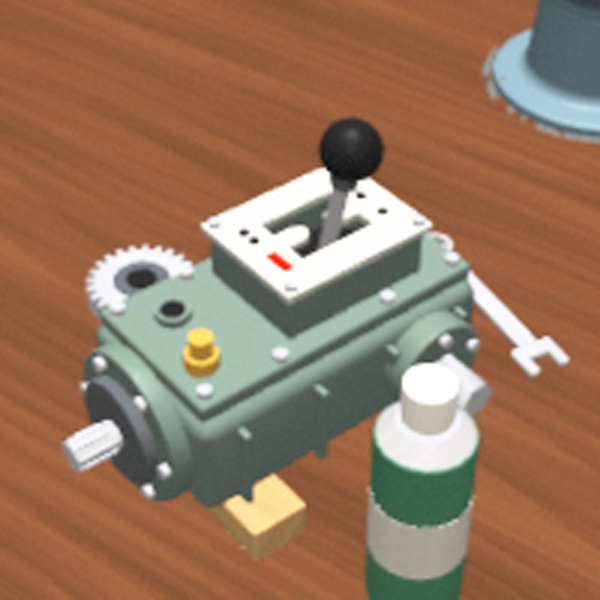

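The top picture shows the plate with its red bar at about (315,199), the three dots at about (319,242), the can on its left and the gear on its right. The knob leans to the +y side at about (300,210), in the reverse/first lane and near neutral. Next I fit the gearbox pose and the lever angles.

```bash
cat > h.py <<'E'
from bench import manip
import cv2,numpy as np
from scipy.optimize import least_squares
I={n:manip.camera_info(n) for n in("scene","top")}
def proj(P,n):
    i=I[n];T=i["world_to_cam"]
    return cv2.projectPoints(np.atleast_2d(np.asarray(P,float)),cv2.Rodrigues(T[:3,:3])[0],T[:3,3],i["K"],i["dist_coeffs"])[0].reshape(-1,2)
def ray(uv,n,z):
    i=I[n];T=i["world_to_cam"]
    p=cv2.undistortPoints(np.array([[uv]],float),i["K"],i["dist_coeffs"]).ravel()
    d=T[:3,:3].T@np.array([*p,1]);o=-T[:3,:3].T@T[:3,3]
    return o+d*(z-o[2])/d[2]
def knob(s,c): return np.array([.155*np.sin(s),.155*np.cos(s)*np.sin(c),.108+.155*np.cos(s)*np.cos(c)])
def RG(g): 
    c,s=np.cos(g[2]),np.sin(g[2]);return np.array([[c,-s,0],[s,c,0],[0,0,1]])
def W(P,g): return np.atleast_2d(P)@RG(g).T+[g[0],g[1],0]
def knobpx(img,n,box):
    l,t,r,b=[int(v) for v in box];m=(img.max(2)<60).astype(np.uint8)
    mm=np.zeros_like(m);mm[t-3:b+4,l-3:r+4]=m[t-3:b+4,l-3:r+4]
    k,lab,st,ce=cv2.connectedComponentsWithStats(mm);j=1+np.argmax(st[1:,4]);return ce[j],st[j]
E
python3 - <<'E'
from h import *
z=lambda u,v,ou,ov:((u+.5)/3-.5+ou,(v+.5)/3-.5+ov)
F=np.array([[-46,16],[-46,-16],[46,-16],[46,16]])/1e3
obsT=np.array([z(*p,220,130) for p in[(251,325),(297,338.5),(331,220.5),(286,208)]])
obsS=np.array([z(382,211,220,120),z(280,261,220,120),z(249,237,220,120)]) # first dot, red, two dots
P3=np.c_[F,np.full(4,.171)]
def res(g,split=False):
    a=proj(W(P3,g),"top")-obsT; b=proj(W(P3[[0,3,2]],g),"scene")-obsS
    return np.r_[a.ravel(),b.ravel()]
r=least_squares(res,[.42,0,-.3]);g=r.x;print("g",g,np.round(r.fun,1))
for n in("top","scene"):
    im=cv2.imread(f"pics/{n}0.png")
    for t in("lever_knob",):
        for d in manip.boxes_of(t,n)[:2]:
            print(n,d, knobpx(im,n,d["box"]))
E
```

```text
g [ 0.55007175  0.03726771 -0.27380325] [ 1.1 -0.2 -0.5 -0.6 -0.1 -0.6  1.3 -0.6  0.7 -0.5  0.4 -0.4  1.3 -0.1]Traceback (most recent call last):
  File "<stdin>", line 15, in <module>
  File "h.py", line 20, in knobpx
    k,lab,st,ce=cv2.connectedComponentsWithStats(mm);j=1+np.argmax(st[1:,4]);return ce[j],st[j]
                                                         ~~~~~~~~~^^^^^^^^^^
    return _wrapfunc(a, 'argmax', axis=axis, out=out, **kwds)
    return bound(*args, **kwds)
ValueError: attempt to get argmax of an empty sequence
```

Run:
```python
from h import *
z=lambda u,v,ou,ov:((u+.5)/3-.5+ou,(v+.5)/3-.5+ov)
g=[.55007,.03727,-.2738]
kt=np.array(z(240,238,220,130));ks=np.array(z(351,149,220,120))
f=lambda q:np.r_[proj(W(knob(*q),g),"top")[0]-kt,proj(W(knob(*q),g),"scene")[0]-ks]
r=least_squares(f,[0,.2]);print("s,c",r.x,r.fun,W(knob(*r.x),g))
for n in("top","scene"):
    print(n,manip.boxes_of("lever_knob",n)[:2])
can=ray((187+0,0),"top",0)
print("can",ray((254,187),"top",0),ray((355,319),"scene",0))
print("gear",ray((387,230),"top",0),ray((268,219),"scene",0))
for s,c in[(0,.26),(0,0),(0,-.26),(-.37,-.26)]: print(s,c,W(knob(s,c),g))
st=manip.state();print(cv2.Rodrigues(st["orientation"])[0].round(3))
```

```text
s,c [0.03382614 0.25978684] [ 0.776608   -0.38763986  0.79757517  0.14691955] [[0.56587643 0.0741631  0.25771324]]
top [{'box': [291.5, 199.4, 327.8, 230.6], 'conf': 0.98}]
scene [{'box': [322.5, 157.8, 346.6, 208.5], 'conf': 0.62}]
can [0.64760525 0.20013617 0.        ] [0.66866133 0.19657673 0.        ]
gear [ 0.54135845 -0.14947812  0.        ] [ 0.54088977 -0.14743795  0.        ]
0 0.26 [[0.56084443 0.07563318 0.25779045]]
0 0 [[0.55007 0.03727 0.263  ]]
0 -0.26 [[ 0.53929557 -0.00109318  0.25779045]]
-0.37 -0.26 [[0.48606216 0.01665853 0.24765373]]
[[ 0.     0.436 -0.9  ]
 [-0.    -0.9   -0.436]
 [-1.     0.     0.   ]]
```

The lever stands at s≈+0.03, c≈+0.26, so it is just about in neutral. I'll close the gripper, lift, and turn the tool so that tool y is gearbox +x and tool z is gearbox −y.

Request:
{"op": "jog_arm", "data": {"moves": [[0,[-1,0,0],[-1,0,0]],[0,[-1,0,0],[-1,0,0]],[0,[-1,0,0],[-1,0,0]],[0,[-1,0,0],[-1,0,0]],[0,[-0.8,0,0],[-1,0,0]]]}}

```text
time: 1.68
position: [0.2506, -0.5178, 0.3165]
orientation: [1.631, 0.867, -1.631]
ft_force: [0.5, -0.4, 0.1]
width: 0.0002
```

Request:
{"op": "jog_arm", "data": {"moves": [[0,[0,0,0],[-1,0,0]],[0,[0,0,0],[-1,0,0]],[0,[0,0,0],[-1,0,0]],[0,[0,0,0],[-0.1,0,0]],[0,[0,0,0],[0,0,0]]]}}

```text
time: 2.3
position: [0.2505, -0.5176, 0.3153]
orientation: [1.407, 1.067, -1.407]
ft_force: [0.6, 0.0, 0.1]
width: -0.0003
```

```bash
cat >> h.py <<'E'
G=[.55007,.03727,-.2738]
def where(target=None,g=G):
    s=manip.state();R=cv2.Rodrigues(s["orientation"])[0]
    print("t",round(s["time"],2),"TCP in gb mm",(1e3*(RG(g).T@(s["position"]-[g[0],g[1],0]))).round(1),"F gb",(RG(g).T@s["ft_force"]).round(1),"w",round(s["width"],4))
    print("tool axes in gb",(RG(g).T@R).round(3).tolist())
    if target is not None:
        print("units to go (tool)",(R.T@(W(np.array(target)/1e3,g)[0]-s["position"])/.025).round(2))
E
python3 -c "
from h import *
where([56,40,314])"
```

```text
t 2.3 TCP in gb mm [-138.4 -615.2  315.3] F gb [0.5 0.2 0.1] w -0.0003
tool axes in gb [[0.0, 1.0, 0.001], [-0.0, 0.001, -1.0], [-1.0, 0.0, 0.0]]
units to go (tool) [  0.05   7.79 -26.2 ]
```

Request:
{"op": "jog_arm", "data": {"moves": [[0,[0,0.3,-1],[0,0,0]],[0,[0,0.3,-1],[0,0,0]],[0,[0,0.3,-1],[0,0,0]],[0,[0,0.3,-1],[0,0,0]],[0,[0,0.3,-1],[0,0,0]]]}}

```text
time: 2.92
position: [0.3206, -0.4065, 0.3154]
orientation: [1.407, 1.067, -1.407]
ft_force: [-0.3, 0.1, -0.2]
width: -0.0002
```

Request:
{"op": "jog_arm", "data": {"moves": [[0,[0,0.3,-1],[0,0,0]],[0,[0,0.3,-1],[0,0,0]],[0,[0,0.3,-1],[0,0,0]],[0,[0,0.3,-1],[0,0,0]],[0,[0,0.3,-1],[0,0,0]]]}}

```text
time: 3.55
position: [0.3903, -0.2961, 0.3154]
orientation: [1.407, 1.067, -1.407]
ft_force: [-0.1, -1.3, 1.0]
width: 0.0001
```

Request:
{"op": "jog_arm", "data": {"moves": [[0,[0,0.3,-1],[0,0,0]],[0,[0,0.3,-1],[0,0,0]],[0,[0,0.3,-1],[0,0,0]],[0,[0,0.3,-1],[0,0,0]],[0,[0,0.3,-1],[0,0,0]]]}}

```text
time: 4.18
position: [0.46, -0.1858, 0.3154]
orientation: [1.407, 1.067, -1.407]
ft_force: [0.8, 0.5, -0.7]
width: -0.0003
```

Request:
{"op": "jog_arm", "data": {"moves": [[0,[0,0.3,-1],[0,0,0]],[0,[0,0.3,-1],[0,0,0]],[0,[0,0.3,-1],[0,0,0]],[0,[0,0.3,-1],[0,0,0]],[0,[0,0.3,-1],[0,0,0]]]}}

```text
time: 4.8
position: [0.5297, -0.0754, 0.3154]
orientation: [1.407, 1.067, -1.407]
ft_force: [0.3, -0.3, 0.1]
width: -0.0002
```

Request:
{"op": "jog_arm", "data": {"moves": [[0,[0,0.3,-1],[0,0,0]],[0,[0,0.3,-1],[0,0,0]],[0,[0,0.3,-1],[0,0,0]],[0,[0,0.3,-1],[0,0,0]],[0,[0,0.3,-1],[0,0,0]]]}}

```text
time: 5.42
position: [0.5993, 0.0349, 0.3153]
orientation: [1.407, 1.067, -1.407]
ft_force: [0.1, -0.2, -0.0]
width: 0.0
```

```bash
python3 -c "
from h import *
where([56,40,225])"
```

```text
t 5.42 TCP in gb mm [ 48.1  11.  315.3] F gb [ 0.2 -0.2 -0. ] w 0.0
tool axes in gb [[0.0, 1.0, 0.001], [-0.0, 0.001, -1.0], [-1.0, 0.0, 0.0]]
units to go (tool) [ 3.61  0.32 -1.16]
```

Request:
{"op": "jog_arm", "data": {"moves": [[0,[0,0.4,-1],[0,0,0]],[0,[0.6,0,-0.2],[0,0,0]],[0,[1,0,0],[0,0,0]],[0,[1,0,0],[0,0,0]],[0,[1,0,0],[0,0,0]]]}}

```text
time: 6.05
position: [0.6166, 0.0604, 0.2244]
orientation: [1.407, 1.067, -1.407]
ft_force: [0.5, 0.1, 0.1]
width: 0.0001
```

Run:
```python
from h import *
where([36,40,225])
for n in("scene","top"):
    a=manip.snapshot(n)[:,:,::-1]
    cv2.imwrite(f"pics/{n}1.png",a)
    c=a[120:320,220:420] if n=="scene" else a[130:330,220:420]
    cv2.imwrite(f"pics/{n}1z.png",cv2.resize(c,None,fx=3,fy=3,interpolation=2))
```

```text
t 6.05 TCP in gb mm [ 57.8  40.3 224.4] F gb [0.4 0.2 0.1] w 0.0001
tool axes in gb [[0.0, 1.0, 0.001], [-0.0, 0.001, -1.0], [-1.0, 0.0, 0.0]]
units to go (tool) [-0.02 -0.87  0.01]
```

View pics/scene1z.png

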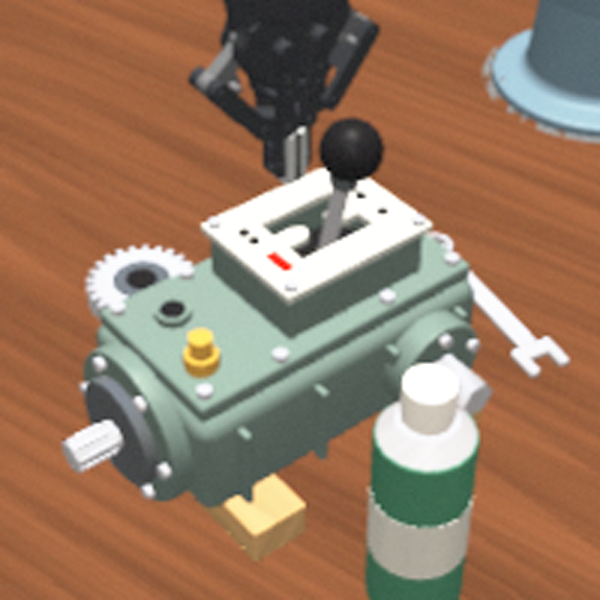

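View pics/top1z.png

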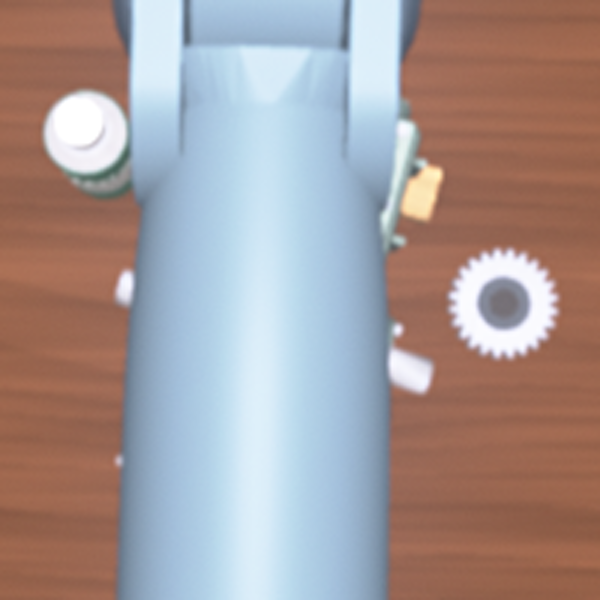

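Run:
```python
from h import *
st=manip.state();z=lambda p:((p-[220,120]+.5)*3-.5).round()
print(z(proj(st["position"],"scene")),z(proj(W(knob(.034,.26),G),"scene")),z(proj(W([[.046,.016,.171],[-.046,.016,.171],[.046,-.016,.171],[0.1,0,.127],[.125,0.03,.153]],G),"scene")))
i=I["scene"];T=i["world_to_cam"];print(-T[:3,:3].T@T[:3,3])
```

```text
[[291. 223.]] [[353. 149.]] [[281. 260.]
 [384. 210.]
 [253. 237.]
 [205. 328.]
 [198. 339.]]
[1.18292174 0.48225367 0.77067811]
```

The fingertips appear about 14 px above where the TCP projects. I'm checking this before touching anything.

Run:
```python
from h import *
a=manip.snapshot("scene")[:,:,::-1].copy();st=manip.state()
print(st["position"],st["width"],st["joints"].round(3))
R=cv2.Rodrigues(st["orientation"])[0]
for d in (0,.0187,.0727): 
    u=proj(st["position"]-R[:,0]*d,"scene")[0];print(u);cv2.circle(a,(int(round(u[0])),int(round(u[1]))),1,(0,0,255),-1)
cv2.imwrite("pics/s2.png",cv2.resize(a[100:225,250:400],None,fx=4.8,fy=4.8,interpolation=2))
```

```text
[0.61531987 0.06037237 0.22399569] 0.00040738494089166916 [-0.005  0.472  0.299  1.401 -0.     1.839]
[316.44204832 193.29513743]
[316.41853507 185.50253285]
[316.34748018 161.81092044]
```

View pics/s2.png

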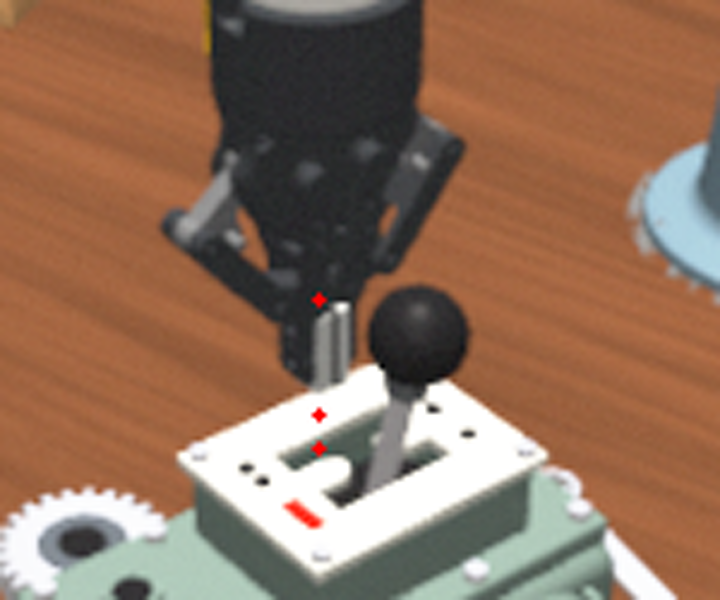

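Run:
```python
from h import *
p=np.array([.25026,-.51686,.19436])
for n in("scene","top"):
    for d in(0,.0187,.032,.0727): print(n,d,proj(p+[0,0,d],n))
a=cv2.imread("pics/scene0.png");u=proj(p,"scene")[0].astype(int);cv2.circle(a,tuple(int(v) for v in u),1,(0,0,255),-1);cv2.imwrite("pics/i0.png",cv2.resize(a[0:100,180:290],None,fx=6,fy=6,interpolation=2))
a=cv2.imread("pics/top0.png");u=proj(p,"top")[0].astype(int);cv2.circle(a,tuple(int(v) for v in u),1,(0,0,255),-1);cv2.imwrite("pics/i1.png",cv2.resize(a[320:400,540:640],None,fx=6,fy=6,interpolation=2))
```

```text
scene 0 [[235.68531378  72.8996801 ]]
scene 0.0187 [[235.03887522  67.03582666]]
scene 0.032 [[234.57340255  62.80891058]]
scene 0.0727 [[233.11879592  49.57466279]]
top 0 [[569.72702087 361.01770518]]
top 0.0187 [[574.59659453 362.89751017]]
top 0.032 [[578.16822564 364.27572685]]
top 0.0727 [[589.69713278 368.72131822]]
```

View pics/i0.png

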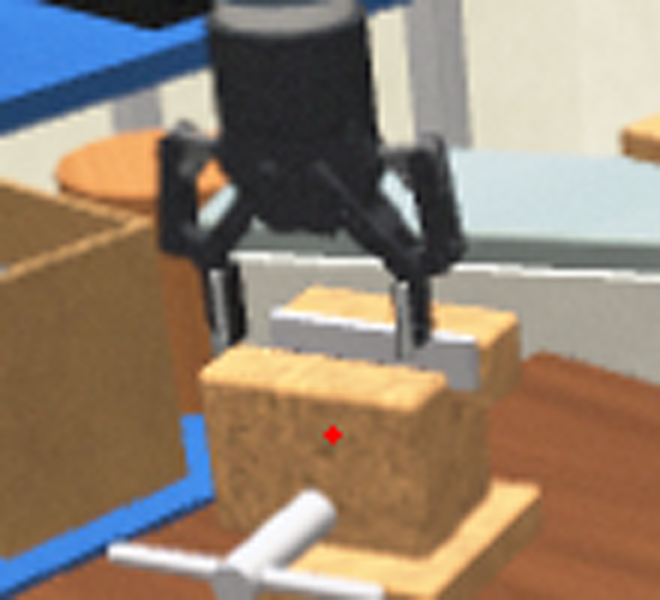

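View pics/i1.png

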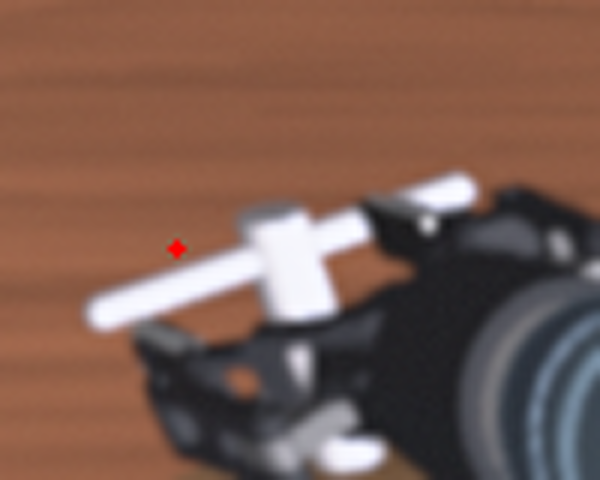

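Run:
```python
from h import *
print("base",proj([0,0,0],"scene"),proj([0,0,.03],"scene"))
z=lambda u,v,ou,ov:((u+.5)/3-.5+ou,(v+.5)/3-.5+ov)
F=np.array([[-46,16],[-46,-16],[46,-16],[46,16]])/1e3
obsT=np.array([z(*p,220,130) for p in[(251,325),(297,338.5),(331,220.5),(286,208)]])
obsS=np.array([z(382,211,220,120),z(280,261,220,120),z(249,237,220,120)])
def res(g):
    P3=np.c_[F,np.full(4,g[3])]
    return np.r_[(proj(W(P3,g),"top")-obsT).ravel(),(proj(W(P3[[0,3,2]],g),"scene")-obsS).ravel()]
r=least_squares(res,[.42,0,-.3,.15]);print(r.x,r.fun.round(1))
# tool tip triangulation at start (open): mid of tips
sc=np.array([180+(225+412)/12,(348+352)/12.]);tp=np.array([540+(160+400)/12,320+(340+208)/12])
f=lambda p:np.r_[proj(p,"scene")[0]-sc,proj(p,"top")[0]-tp]
r=least_squares(f,[.25,-.5,.2]);print(r.x,r.fun)
```

```text
base [[418.46579643 146.23640831]] [[419.7627843  137.93902425]]
[ 0.54981225  0.03703463 -0.27504665  0.16974152] [ 1.1 -0.1 -0.4 -0.5  0.  -0.4  1.4 -0.4  0.7 -0.1  0.3 -0.   1.3  0.3]
[ 0.24893953 -0.5269897   0.2382121 ] [-1.04295263 -0.23141967 -0.5784481   0.47538643]
```

The camera calibration and gearbox height check out (plate fitted at z 0.170). Both cameras put the real fingertips about 33 mm higher than the reported TCP. A reported TCP z of about 0.199 is safe either way: above the plate and beside the knob. I'll lower the tool and look.

Request:
{"op": "jog_arm", "data": {"moves": [[0,[0.5,0,0],[0,0,0]],[0,[0.5,0,0],[0,0,0]],[0,[0,-0.2,0],[0,0,0]],[0,[0,0,0],[0,0,0]],[0,[0,0,0],[0,0,0]]]}}

```text
time: 6.82
position: [0.6121, 0.0617, 0.2009]
orientation: [1.407, 1.067, -1.406]
ft_force: [-0.2, -0.2, -0.5]
width: -0.0
```

```bash
cat >> h.py <<'E'
def look(name):
    a=manip.snapshot("scene")[:,:,::-1].copy()
    cv2.imwrite(f"pics/{name}.png",cv2.resize(a[100:225,250:400],None,fx=4.8,fy=4.8,interpolation=2))
E
python3 -c "
from h import *
where([36,40,200]);look('a1')"
```

```text
t 6.83 TCP in gb mm [ 53.1  40.3 200.9] F gb [-0.1 -0.2 -0.5] w -0.0
tool axes in gb [[0.001, 1.0, 0.002], [0.0, 0.002, -1.0], [-1.0, 0.001, -0.0]]
units to go (tool) [ 0.04 -0.68  0.01]
```

View pics/a1.png

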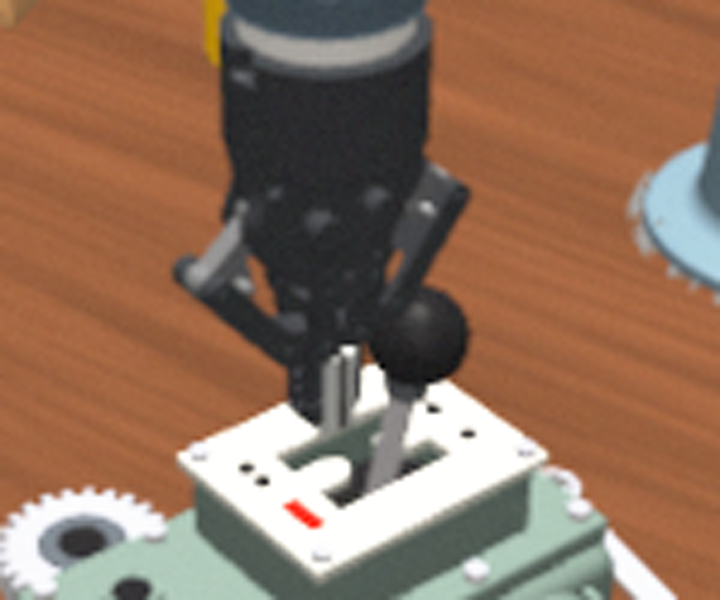

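```bash
python3 - <<'E'
from h import *
tp=(540+(160+400)/12,320+(340+208)/12)
for zz in(.194,.207,.22,.24): print(zz,ray(tp,"top",zz))
st=manip.state();print(st["position"])
sc=(250+340/4.8,100+430/4.8)
for zz in(.171,.19,.2,.22,.235): 
    p=ray(sc,"scene",zz);print(zz,p,(1e3*(RG(G).T@(p-[G[0],G[1],0]))).round())
E
python3 - <<'E'
import cv2
a=cv2.imread("pics/scene1.png");cv2.imwrite("pics/s1full.png",a)
E
```

```text
0.194 [ 0.2400049  -0.55533229  0.194     ]
0.207 [ 0.24291369 -0.54738061  0.207     ]
0.22 [ 0.24582248 -0.53942893  0.22      ]
0.24 [ 0.25029755 -0.52719557  0.24      ]
[0.61214753 0.06167781 0.20086235]
0.171 [0.54436485 0.01927696 0.171     ] [ -1. -19. 171.]
0.19 [0.56459667 0.03394576 0.19      ] [ 15.   1. 190.]
0.2 [0.575245   0.04166618 0.2       ] [ 23.  11. 200.]
0.22 [0.59654166 0.05710702 0.22      ] [ 39.  32. 220.]
0.235 [0.61251415 0.06868765 0.235     ] [ 52.  47. 235.]
```

View pics/s1full.png

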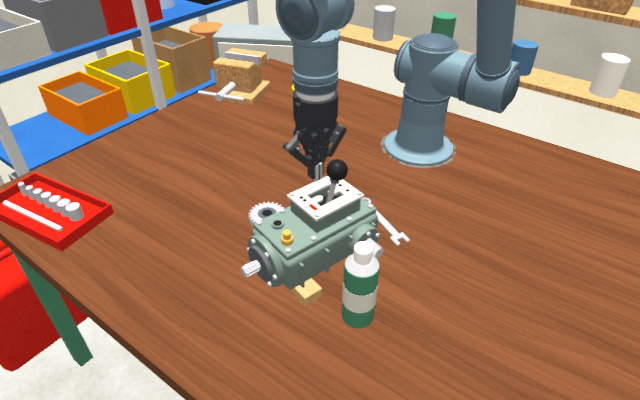

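Run:
```python
from h import *
a=manip.snapshot("scene")[:,:,::-1].copy()
b=np.clip(a.astype(float)*2.5,0,255).astype(np.uint8)
cv2.imwrite("pics/a2.png",cv2.resize(b[140:200,295:365],None,fx=10,fy=10,interpolation=cv2.INTER_NEAREST))
a=cv2.imread("pics/top0.png");b=np.clip(a.astype(float)*2,0,255).astype(np.uint8)
cv2.imwrite("pics/i2.png",cv2.resize(b[330:400,550:640],None,fx=8,fy=8,interpolation=2))
a=cv2.imread("pics/scene0.png");b=np.clip(a.astype(float)*2,0,255).astype(np.uint8)
cv2.imwrite("pics/i3.png",cv2.resize(b[0:70,190:280],None,fx=8,fy=8,interpolation=2))
```

```text
(no output)
```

View pics/a2.png

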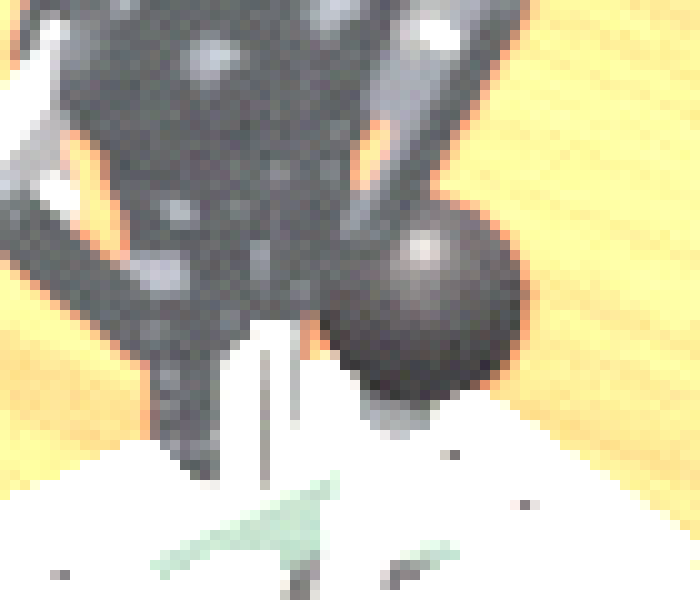

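View pics/i2.png

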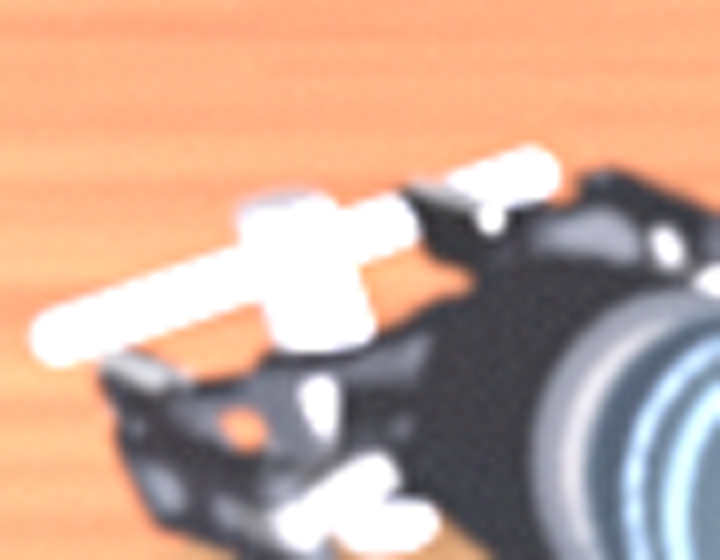

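View pics/i3.png

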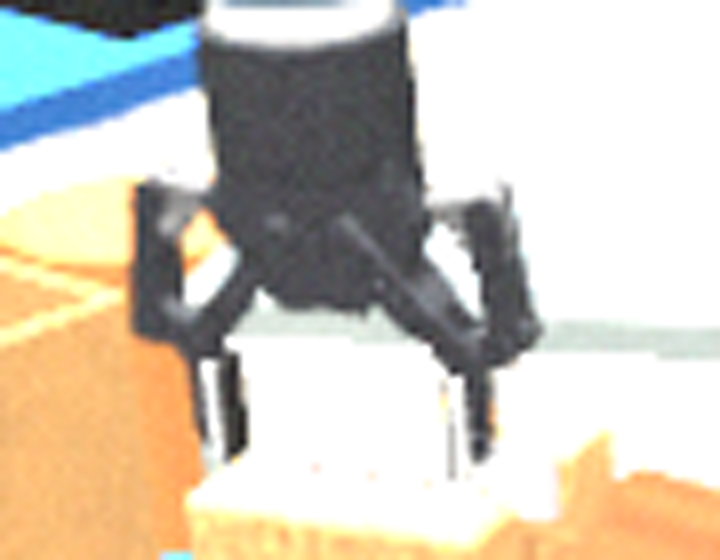

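The boosted crops show both start-pose tips unoccluded. They triangulate about 31 mm above the reported TCP, with xy within about 10 mm, and the current view agrees at about 34 mm. So I treat the real tip as reported z + 33 mm. Now the gentle push in −x, watching the force.

Request:
{"op": "jog_arm", "data": {"moves": [[0,[0,-0.15,0],[0,0,0]],[0,[0,-0.1,0],[0,0,0]],[0,[0,-0.1,0],[0,0,0]],[0,[0,-0.1,0],[0,0,0]],[0,[0,0,0],[0,0,0]]]}}

```text
time: 7.55
position: [0.6007, 0.0648, 0.2003]
orientation: [1.406, 1.068, -1.407]
ft_force: [0.3, 0.1, -0.2]
width: -0.0001
```

```bash
python3 -c "
from h import *
where([36,40,200]);look('a3')"
```

```text
t 7.55 TCP in gb mm [ 41.3  40.2 200.3] F gb [ 0.2  0.2 -0.2] w -0.0001
tool axes in gb [[-0.0, 1.0, 0.002], [-0.0, 0.002, -1.0], [-1.0, -0.0, 0.0]]
units to go (tool) [ 0.01 -0.21  0.01]
```

View pics/a3.png

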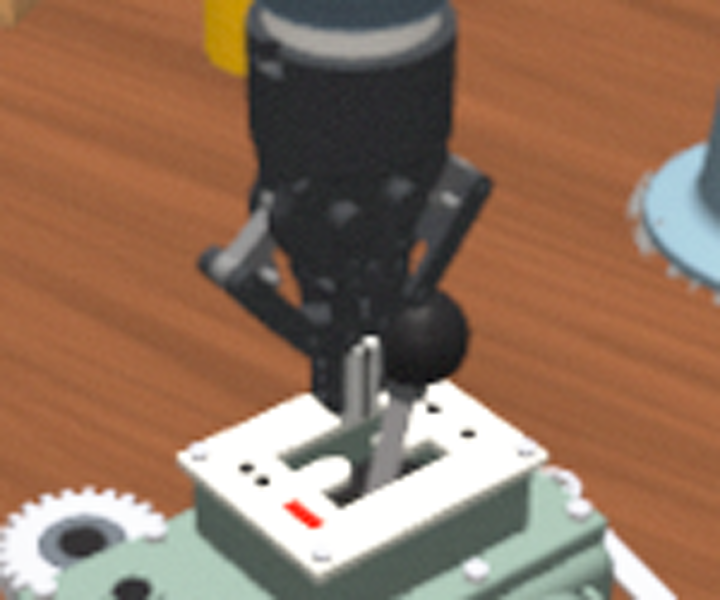

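The fingers now cover the knob's left edge, so they are in front of it, which fits the "tip is higher" reading. There is no contact force yet. Continuing.

Request:
{"op": "jog_arm", "data": {"moves": [[0,[0,-0.08,0],[0,0,0]],[0,[0,-0.08,0],[0,0,0]],[0,[0,-0.08,0],[0,0,0]],[0,[0,0,0],[0,0,0]],[0,[0,0,0],[0,0,0]]]}}

```text
time: 8.22
position: [0.596, 0.0662, 0.2008]
orientation: [1.408, 1.067, -1.405]
ft_force: [5.0, -1.4, 1.7]
width: -0.0001
```

```bash
python3 -c "
from h import *
where([36,40,200]);look('a4')"
```

```text
t 8.22 TCP in gb mm [ 36.4  40.3 200.8] F gb [ 5.2 -0.   1.7] w -0.0001
tool axes in gb [[0.002, 1.0, 0.002], [0.0, 0.002, -1.0], [-1.0, 0.002, -0.0]]
units to go (tool) [ 0.03 -0.02  0.01]
```

View pics/a4.png

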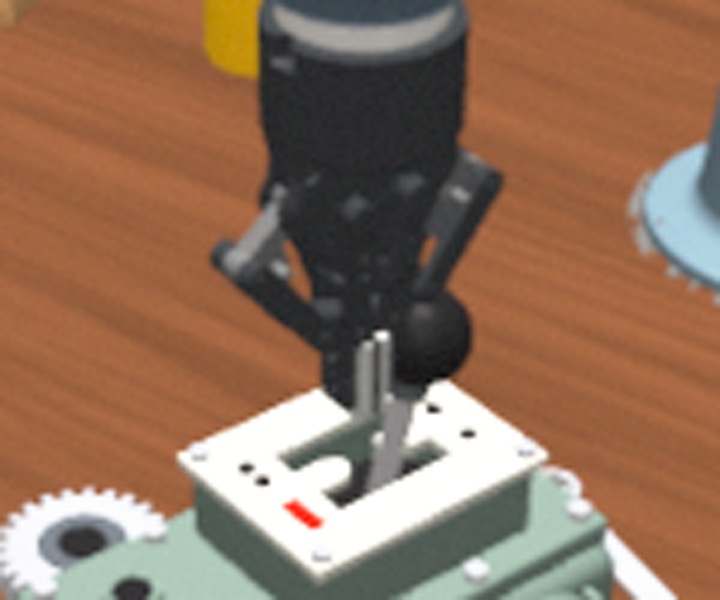

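Contact at 5 N, just the lever's friction, and the knob moved slightly, so s≈0. Back off and go round to the +y side.

Request:
{"op": "jog_arm", "data": {"moves": [[0,[0,0.6,0],[0,0,0]],[0,[0,0,-1],[0,0,0]],[0,[0,0,-1],[0,0,0]],[0,[0,-1,0],[0,0,0]],[0,[0,-1,0],[0,0,0]]]}}

```text
time: 8.9
position: [0.5724, 0.1246, 0.1991]
orientation: [1.403, 1.072, -1.41]
ft_force: [-0.5, -0.5, 0.4]
width: 0.0001
```

Run:
```python
from h import *
where([0,75,200]);look('b1')
```

```text
t 8.9 TCP in gb mm [ -2.2  90.1 199.1] F gb [-0.3 -0.6  0.4] w 0.0001
tool axes in gb [[-0.004, 1.0, 0.003], [-0.001, 0.003, -1.0], [-1.0, -0.004, 0.001]]
units to go (tool) [-0.04  0.08  0.6 ]
```

View pics/b1.png

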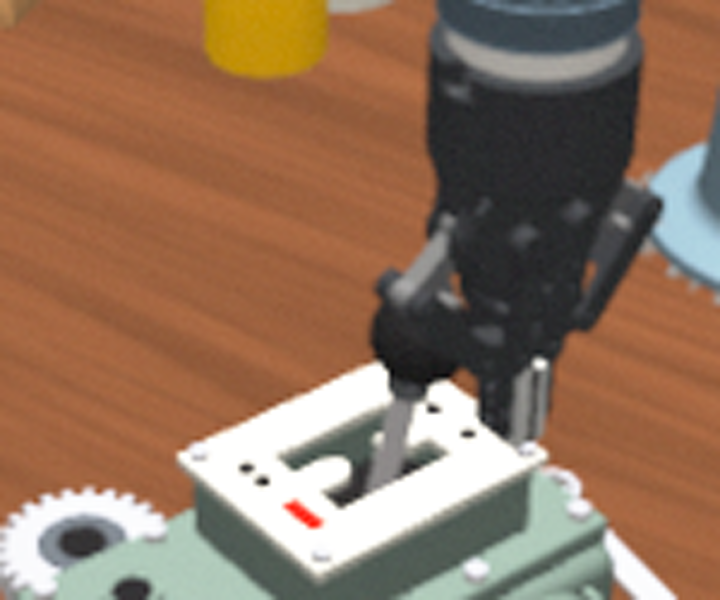

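Request:
{"op": "jog_arm", "data": {"moves": [[0,[0,0.08,0.5],[0,0,0]],[0,[0,0,0.2],[0,0,0]],[0,[0,0,0.15],[0,0,0]],[0,[0,0,0.15],[0,0,0]],[0,[0,0,0.15],[0,0,0]]]}}

```text
time: 9.57
position: [0.5707, 0.0967, 0.2014]
orientation: [1.41, 1.069, -1.403]
ft_force: [1.5, 5.5, 4.0]
width: 0.0001
```

Request:
{"op": "jog_arm", "data": {"moves": [[0,[0,0,0.15],[0,0,0]],[0,[0,0,0.15],[0,0,0]],[0,[0,0,0.15],[0,0,0]],[0,[0,0,0.15],[0,0,0]],[0,[0,0,0],[0,0,0]]]}}

```text
time: 10.2
position: [0.565, 0.0807, 0.2002]
orientation: [1.406, 1.067, -1.407]
ft_force: [1.5, 3.3, 1.5]
width: 0.0
```

Run:
```python
from h import *
where([0,-6,200]);look('b2')
```

```text
t 10.2 TCP in gb mm [  2.7  45.8 200.2] F gb [0.6 3.5 1.5] w 0.0
tool axes in gb [[0.0, 1.0, 0.001], [-0.001, 0.001, -1.0], [-1.0, 0.0, 0.001]]
units to go (tool) [ 0.01 -0.11  2.07]
```

View pics/b2.png

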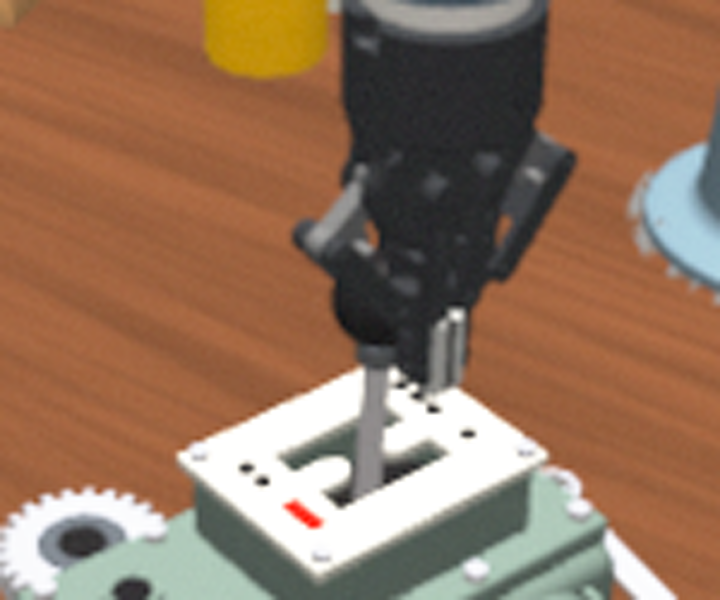

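The lever is crossing in neutral with about 4 N. Continuing.

Request:
{"op": "jog_arm", "data": {"moves": [[0,[0,0,0.15],[0,0,0]],[0,[0,0,0.15],[0,0,0]],[0,[0,0,0.15],[0,0,0]],[0,[0,0,0.15],[0,0,0]],[0,[0,0,0.15],[0,0,0]]]}}

```text
time: 10.88
position: [0.5598, 0.0628, 0.2002]
orientation: [1.406, 1.068, -1.407]
ft_force: [2.5, 3.3, 2.6]
width: -0.0001
```

Request:
{"op": "jog_arm", "data": {"moves": [[0,[0,0,0.15],[0,0,0]],[0,[0,0,0.15],[0,0,0]],[0,[0,0,0.15],[0,0,0]],[0,[0,0,0.15],[0,0,0]],[0,[0,0,0.15],[0,0,0]]]}}

```text
time: 11.5
position: [0.5549, 0.0448, 0.2002]
orientation: [1.406, 1.068, -1.407]
ft_force: [1.5, 2.5, 1.9]
width: -0.0001
```

Request:
{"op": "jog_arm", "data": {"moves": [[0,[0,0,0.12],[0,0,0]],[0,[0,0,0.12],[0,0,0]],[0,[0,0,0.12],[0,0,0]],[0,[0,0,0.06],[0,0,0]],[0,[0,0,0],[0,0,0]]]}}

```text
time: 12.12
position: [0.5518, 0.0348, 0.1999]
orientation: [1.406, 1.068, -1.407]
ft_force: [0.9, 2.3, -1.4]
width: -0.0002
```

Run:
```python
from h import *
where([0,-8,200]);look('b3')
```

```text
t 12.12 TCP in gb mm [  2.4  -1.9 199.9] F gb [ 0.3  2.4 -1.4] w -0.0002
tool axes in gb [[-0.001, 1.0, 0.002], [-0.0, 0.002, -1.0], [-1.0, -0.001, 0.0]]
units to go (tool) [-0.   -0.1   0.24]
```

View pics/b3.png

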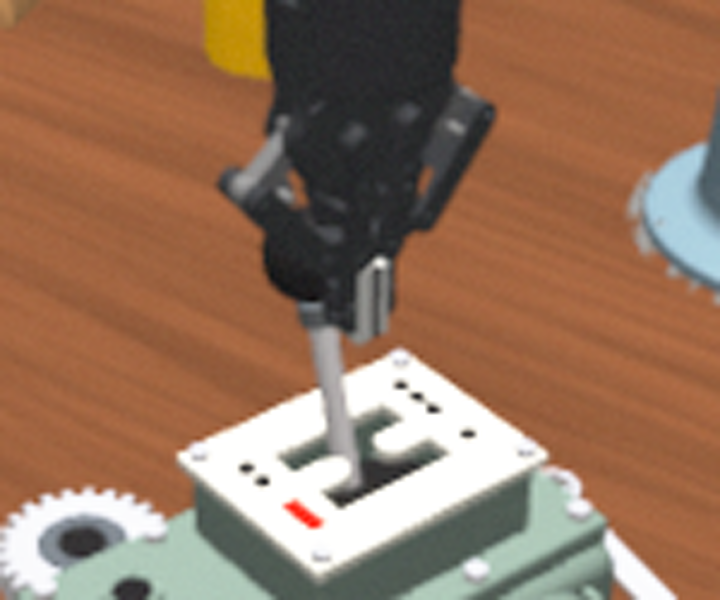

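Request:
{"op": "jog_arm", "data": {"moves": [[0,[0,0,0.08],[0,0,0]],[0,[0,0,0.08],[0,0,0]],[0,[0,0,0.06],[0,0,0]],[0,[0,0,0],[0,0,0]],[0,[0,0,0],[0,0,0]]]}}

```text
time: 12.8
position: [0.5505, 0.0296, 0.2002]
orientation: [1.406, 1.068, -1.407]
ft_force: [0.4, 2.7, -1.8]
width: 0.0002
```

Request:
{"op": "jog_arm", "data": {"moves": [[0,[0,0,0.04],[0,0,0]],[0,[0,0,0.04],[0,0,0]],[0,[0,0,0],[0,0,0]],[0,[0,0,0],[0,0,0]],[0,[0,0,0],[0,0,0]]]}}

```text
time: 13.42
position: [0.5501, 0.0277, 0.2003]
orientation: [1.406, 1.068, -1.407]
ft_force: [0.9, 2.6, -1.9]
width: -0.0003
```

Run:
```python
from h import *
where([55,25,200])
```

```text
t 13.43 TCP in gb mm [  2.6  -9.2 200.3] F gb [ 0.2  2.7 -1.9] w -0.0003
tool axes in gb [[-0.0, 1.0, 0.002], [-0.0, 0.002, -1.0], [-1.0, -0.0, 0.0]]
units to go (tool) [ 0.01  2.1  -1.36]
```

Request:
{"op": "jog_arm", "data": {"moves": [[0,[0,0,0.04],[0,0,0]],[0,[0,0,0.04],[0,0,0]],[0,[0,0,0],[0,0,0]],[0,[0,0,0],[0,0,0]],[0,[0,0,0],[0,0,0]]]}}

```text
time: 14.05
position: [0.5496, 0.026, 0.2002]
orientation: [1.407, 1.069, -1.406]
ft_force: [1.8, 5.3, -3.8]
width: -0.0
```

Run:
```python
from h import *
where([55,25,200]);look('b4')
```

```text
t 14.05 TCP in gb mm [  2.6 -10.9 200.2] F gb [ 0.3  5.6 -3.8] w -0.0
tool axes in gb [[-0.0, 1.0, 0.002], [0.0, 0.002, -1.0], [-1.0, -0.0, -0.0]]
units to go (tool) [ 0.01  2.1  -1.43]
```

View pics/b4.png

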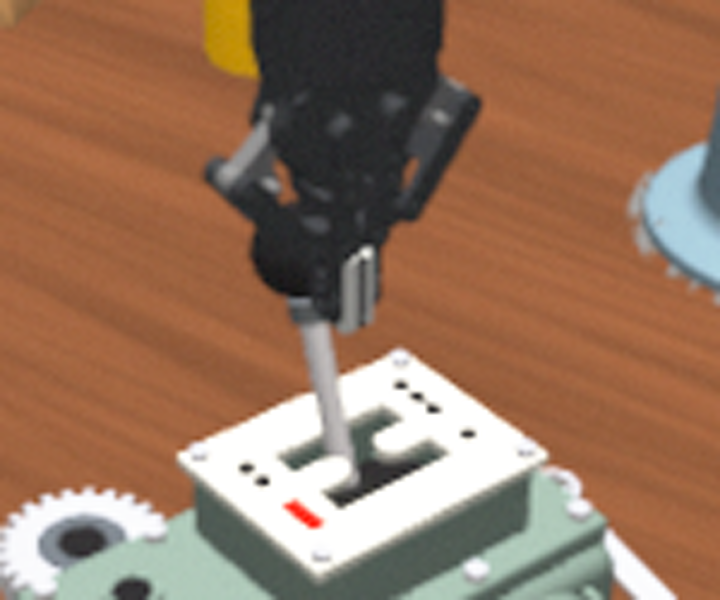

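Resistance is rising (5.6 N), so the lever is at the side stop in the second/third lane. Now I go round to the +x side.

Request:
{"op": "jog_arm", "data": {"moves": [[0,[0,0,-1],[0,0,0]],[0,[0,1,0],[0,0,0]],[0,[0,1,0],[0,0,0]],[0,[0,0,1],[0,0,0]],[0,[0,0,1],[0,0,0]]]}}

```text
time: 14.72
position: [0.5914, -0.014, 0.2006]
orientation: [1.404, 1.065, -1.408]
ft_force: [0.2, 0.1, -0.6]
width: 0.0
```

Run:
```python
from h import *
where([-20,-40,195]);look('c1')
```

```text
t 14.72 TCP in gb mm [ 53.7 -38.2 200.6] F gb [ 0.2  0.2 -0.6] w 0.0
tool axes in gb [[0.001, 1.0, 0.002], [-0.004, 0.002, -1.0], [-1.0, 0.001, 0.004]]
units to go (tool) [ 0.22 -2.95  0.07]
```

View pics/c1.png

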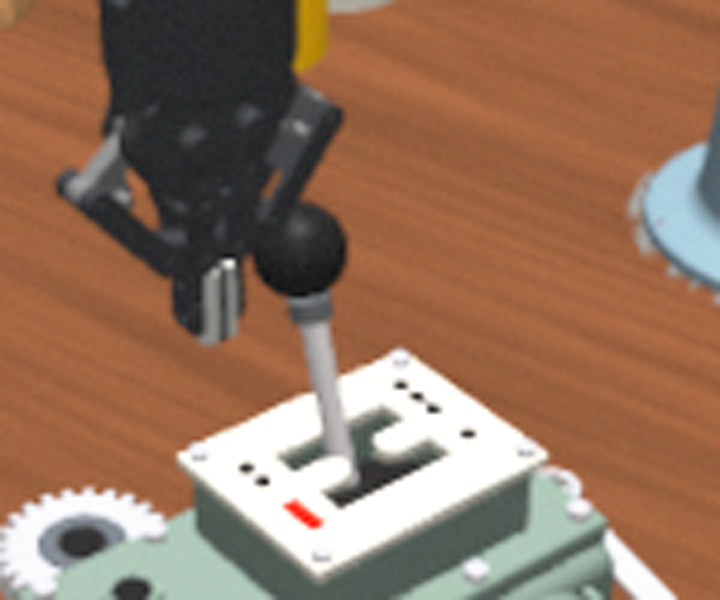

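Request:
{"op": "jog_arm", "data": {"moves": [[0,[0,-0.4,0.04],[0,0,0]],[0,[0,-0.2,0],[0,0,0]],[0,[0,-0.15,0],[0,0,0]],[0,[0,-0.15,0],[0,0,0]],[0,[0,-0.15,0],[0,0,0]]]}}

```text
time: 15.4
position: [0.5675, -0.0062, 0.2018]
orientation: [1.407, 1.063, -1.403]
ft_force: [3.4, -3.4, 2.8]
width: 0.0001
```

Request:
{"op": "jog_arm", "data": {"moves": [[0,[0,-0.15,0],[0,0,0]],[0,[0,-0.15,0],[0,0,0]],[0,[0,-0.15,0],[0,0,0]],[0,[0,-0.15,0],[0,0,0]],[0,[0,0,0],[0,0,0]]]}}

```text
time: 16.02
position: [0.5509, -0.0012, 0.2004]
orientation: [1.407, 1.068, -1.406]
ft_force: [3.0, -2.4, 2.7]
width: -0.0
```

Run:
```python
from h import *
where([-20,-40,200]);look('c2')
```

```text
t 16.02 TCP in gb mm [ 11.2 -36.9 200.4] F gb [ 3.6 -1.5  2.7] w -0.0
tool axes in gb [[0.0, 1.0, 0.002], [0.0, 0.002, -1.0], [-1.0, 0.0, -0.0]]
units to go (tool) [ 0.02 -1.25  0.12]
```

View pics/c2.png

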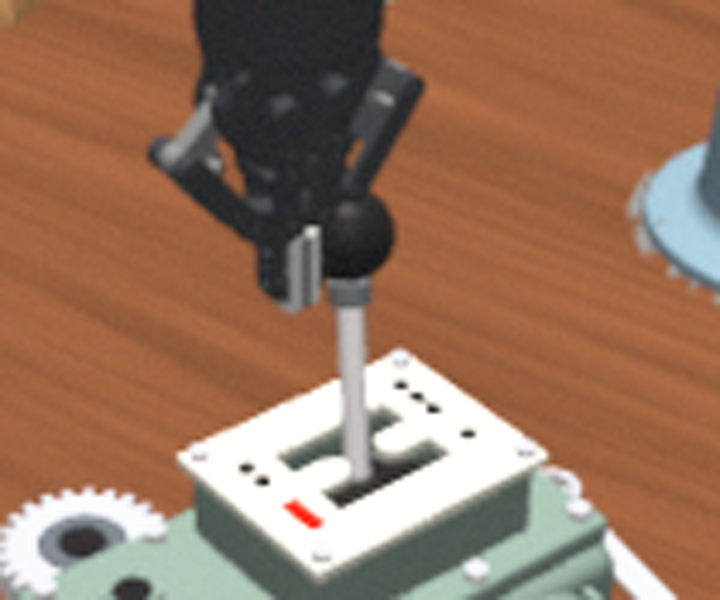

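The lever is moving along the third lane. Continuing gently to the stop.

Request:
{"op": "jog_arm", "data": {"moves": [[0,[0,-0.15,0],[0,0,0]],[0,[0,-0.15,0],[0,0,0]],[0,[0,-0.15,0],[0,0,0]],[0,[0,-0.15,0],[0,0,0]],[0,[0,-0.15,0],[0,0,0]]]}}

```text
time: 16.7
position: [0.5323, 0.0037, 0.1996]
orientation: [1.406, 1.069, -1.407]
ft_force: [4.5, -0.2, -2.4]
width: -0.0002
```

Request:
{"op": "jog_arm", "data": {"moves": [[0,[0,-0.12,0],[0,0,0]],[0,[0,-0.12,0],[0,0,0]],[0,[0,-0.1,0],[0,0,0]],[0,[0,0,0],[0,0,0]],[0,[0,0,0],[0,0,0]]]}}

```text
time: 17.32
position: [0.5247, 0.0056, 0.2004]
orientation: [1.406, 1.068, -1.407]
ft_force: [3.7, -1.1, -2.3]
width: -0.0003
```

Run:
```python
from h import *
where([-20,-40,200]);look('c3')
```

```text
t 17.32 TCP in gb mm [-15.9 -37.3 200.4] F gb [ 3.8 -0.  -2.3] w -0.0003
tool axes in gb [[-0.0, 1.0, 0.002], [-0.0, 0.002, -1.0], [-1.0, -0.0, 0.0]]
units to go (tool) [ 0.01 -0.16  0.11]
```

View pics/c3.png

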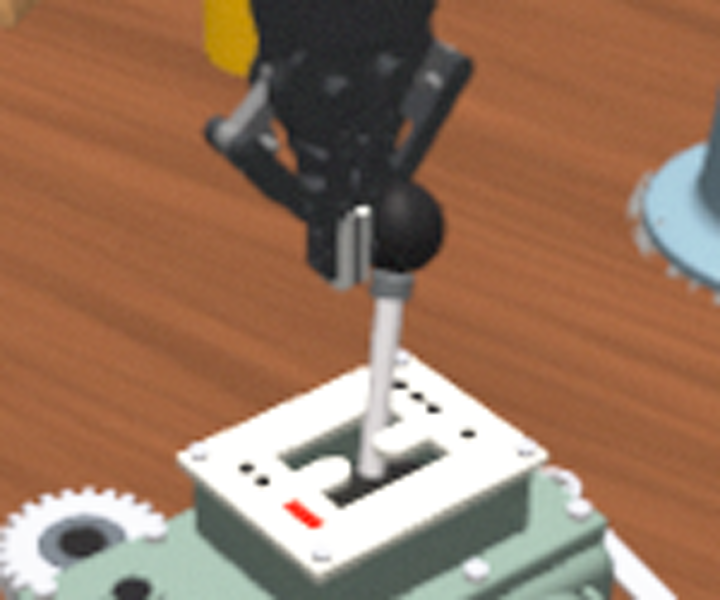

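Request:
{"op": "jog_arm", "data": {"moves": [[0,[0,-0.08,0],[0,0,0]],[0,[0,-0.08,0],[0,0,0]],[0,[0,-0.06,0],[0,0,0]],[0,[0,0,0],[0,0,0]],[0,[0,0,0],[0,0,0]]]}}

```text
time: 18.0
position: [0.5195, 0.0072, 0.2004]
orientation: [1.406, 1.068, -1.407]
ft_force: [4.2, -1.5, -2.2]
width: 0.0004
```

Request:
{"op": "jog_arm", "data": {"moves": [[0,[0,-0.05,0],[0,0,0]],[0,[0,-0.05,0],[0,0,0]],[0,[0,0,0],[0,0,0]],[0,[0,0,0],[0,0,0]],[0,[0,0,0],[0,0,0]]]}}

```text
time: 18.62
position: [0.5182, 0.0076, 0.2004]
orientation: [1.407, 1.066, -1.405]
ft_force: [6.3, -1.2, -4.0]
width: 0.0003
```

Run:
```python
from h import *
where([-20,-40,200]);look('c4')
```

```text
t 18.62 TCP in gb mm [-22.7 -37.2 200.4] F gb [ 6.4  0.5 -4. ] w 0.0003
tool axes in gb [[0.002, 1.0, 0.002], [-0.0, 0.002, -1.0], [-1.0, 0.002, 0.0]]
units to go (tool) [0.02 0.11 0.11]
```

View pics/c4.png

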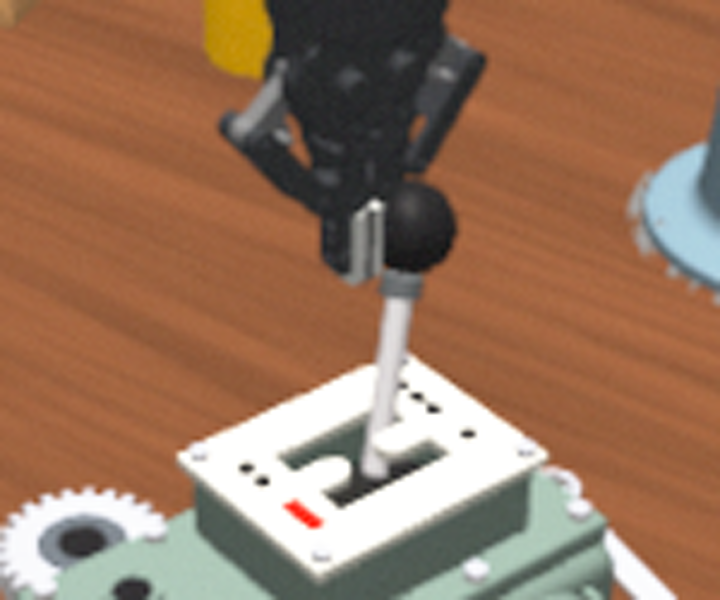

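Request:
{"op": "jog_arm", "data": {"moves": [[0,[0,-0.04,0],[0,0,0]],[0,[0,-0.04,0],[0,0,0]],[0,[0,0,0],[0,0,0]],[0,[0,0,0],[0,0,0]],[0,[0,0,0],[0,0,0]]]}}

```text
time: 19.3
position: [0.5176, 0.0078, 0.2007]
orientation: [1.408, 1.064, -1.404]
ft_force: [9.9, -1.9, -4.8]
width: -0.0002
```

Run:
```python
from h import *
where()
```

```text
t 19.3 TCP in gb mm [-23.3 -37.1 200.7] F gb [10.   0.8 -4.8] w -0.0002
tool axes in gb [[0.004, 1.0, 0.002], [0.0, 0.002, -1.0], [-1.0, 0.004, -0.0]]
```

Hard stop: a 2 mm command gave only 0.6 mm and 10 N. Retreat in +x, lift, then move aside for a check from both cameras.

Request:
{"op": "jog_arm", "data": {"moves": [[0,[0,0.5,0],[0,0,0]],[0,[0,1,0],[0,0,0]],[0,[-1,0,0],[0,0,0]],[0,[-1,0,0],[0,0,0]],[0,[-1,0,0],[0,0,0]]]}}

```text
time: 19.92
position: [0.55, -0.0013, 0.2756]
orientation: [1.405, 1.071, -1.409]
ft_force: [0.3, -0.0, -0.3]
width: -0.0003
```

Request:
{"op": "jog_arm", "data": {"moves": [[0,[-1,0,0.5],[0,0,0]],[0,[-0.5,0,1],[0,0,0]],[0,[0,0,1],[0,0,0]],[0,[0,0,1],[0,0,0]],[0,[0,0,1],[0,0,0]]]}}

```text
time: 20.55
position: [0.5197, -0.1101, 0.3126]
orientation: [1.406, 1.071, -1.408]
ft_force: [0.4, -0.5, 0.7]
width: -0.0001
```

Request:
{"op": "jog_arm", "data": {"moves": [[0,[0,-0.3,1],[0,0,0]],[0,[0,-0.3,1],[0,0,0]],[0,[0,-0.3,1],[0,0,0]],[0,[0,-0.3,1],[0,0,0]],[0,[0,-0.3,1],[0,0,0]]]}}

```text
time: 21.18
position: [0.45, -0.2201, 0.3126]
orientation: [1.407, 1.071, -1.408]
ft_force: [0.3, -0.3, -0.4]
width: -0.0
```

Request:
{"op": "jog_arm", "data": {"moves": [[0,[0,-0.3,1],[0,0,0]],[0,[0,-0.3,1],[0,0,0]],[0,[0,-0.3,1],[0,0,0]],[0,[0,-0.3,1],[0,0,0]],[0,[0,0,0],[0,0,0]]]}}

```text
time: 21.8
position: [0.3943, -0.3088, 0.3124]
orientation: [1.409, 1.07, -1.409]
ft_force: [0.0, 1.4, 0.2]
width: -0.0002
```

Run:
```python
from h import *
where();look('d1')
a=manip.snapshot("top")[:,:,::-1];cv2.imwrite("pics/top9.png",a)
cv2.imwrite("pics/top9z.png",cv2.resize(a[130:330,220:420],None,fx=3,fy=3,interpolation=2))
for t in("filler_plug","spray_can","spare_gear","spanner","lever_knob"):
    print(t,*[[(np.round(d["at"]),round(d["conf"],2)) for d in manip.mark_of(t,n)[:1]] for n in("scene","top")])
```

```text
t 21.8 TCP in gb mm [ -56.3 -375.3  312.4] F gb [-0.3  1.3  0.2] w -0.0002
tool axes in gb [[-0.002, 1.0, -0.001], [0.002, -0.001, -1.0], [-1.0, -0.002, -0.002]]
filler_plug [(array([240., 288.]), 0.56)] []
spray_can [(array([316., 359.]), 0.82)] [(array([182., 253.]), 0.96)]
spare_gear [(array([219., 267.]), 0.69)] [(array([228., 384.]), 0.77)]
spanner [(array([220., 379.]), 0.78)] [(array([291., 295.]), 0.93)]
lever_knob [(array([147., 333.]), 0.88)] [(array([248., 328.]), 0.65)]
```

View pics/d1.png

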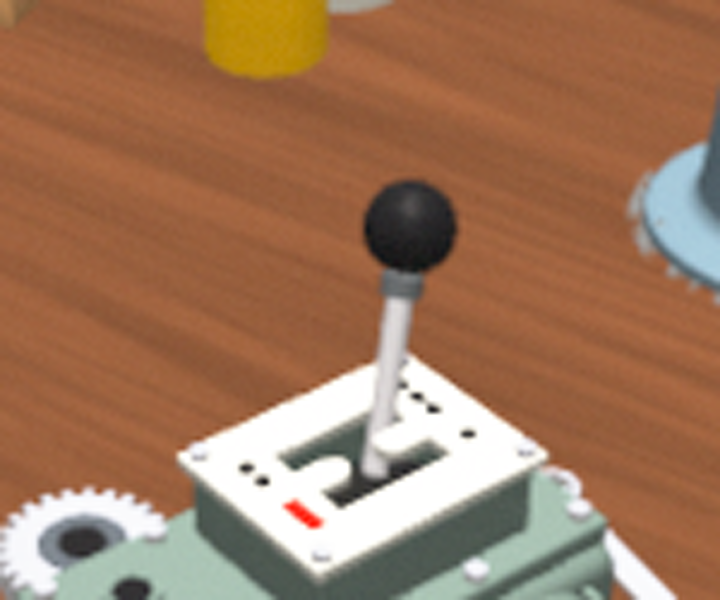

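View pics/top9z.png

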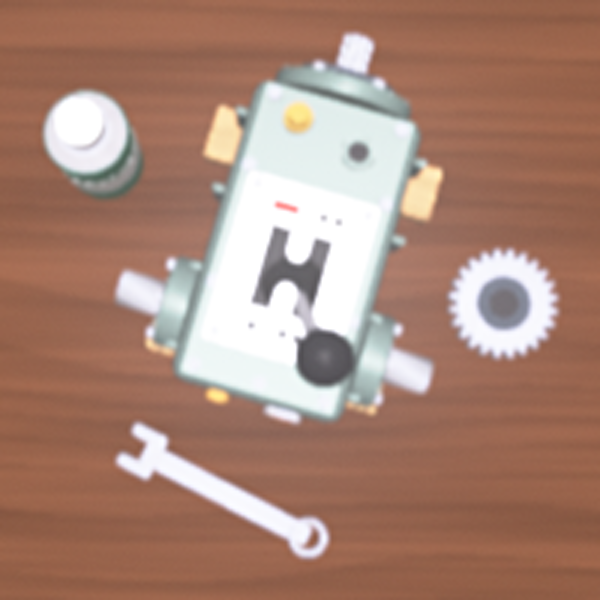

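The lever leans into third. The knob is at (410,226) in the scene crop and (325,357) in the top crop, and everything else stands where it was. Fitting the angles:

Run:
```python
from h import *
kt=np.array([(325.5)/3-.5+220,357.5/3-.5+130]);ks=np.array([250+410.5/4.8-.5,100+226.5/4.8-.5])
f=lambda q:np.r_[proj(W(knob(*q),G),"top")[0]-kt,proj(W(knob(*q),G),"scene")[0]-ks]
r=least_squares(f,[-.3,-.2]);print(r.x,r.fun)
a=cv2.imread("pics/top0.png").astype(int);b=cv2.imread("pics/top9.png").astype(int)
d=abs(a-b).max(2)
for n,(y0,y1,x0,x1) in dict(can=(155,200,230,270),gear=(210,252,367,408),spanner=(268,318,255,332),plug=(160,178,310,328)).items(): print(n,d[y0:y1,x0:x1].max(),(d[y0:y1,x0:x1]>40).sum())
```

```text
[-0.36698562 -0.27185267] [ 0.52337443 -0.33500404  0.65457859 -0.08244487]
can 5 0
gear 4 0
spanner 5 0
plug 4 0
```

```bash
python3 -c "
from bench import manip
s=manip.state();print(s['time'],s['ft_force'])
print(manip.close_job())"
```

```text
22.4 [-0.43597697  0.51153439  0.72551687]
the job is handed in; nothing more can be done
None
```

The gear lever is home in third and I have handed the job in. That was at 22.4 s of the 58 s allowed, and the hand-in reports no verdict.

**What I did:** With the fingers shut, I pushed the knob from outside three times. The first push, from its +x side, brought it to s≈0. The second, from its +y side, took it across neutral to the stop in the second/third lane. The third, from its +x side, took it along the lane to the stop. The highest force I read was about 11 N, at that last stop. I then moved the hand well clear.

**Last checks:**
- **Lever:** fitted from both cameras, s ≈ -0.367 rad and c ≈ -0.27 rad, within about 1 px. That c is slightly past the -0.265 stop, which is measurement error. I saw no drift, but did not measure the lever's speed directly.
- **Loose things:** the plug, can, spare gear and spanner show no change between the first and last top pictures.
- **Hand:** force on the hand is about zero and it touches nothing.

**What disagreed:** both cameras showed the fingertips about 33 mm higher than the reported TCP. I did not find the cause. I chose pushing heights that were safe either way, and contact came where I expected it.

**What failed:** the last plug search in the top picture found nothing, so that check rests on the picture comparison. My first attempt at finding the knob by its dark colour also failed, so I read its position from the pictures by eye.

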